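Lay the camera bracket down on its rest block

TASK

The tall camera bracket stands on its foot just beyond one edge of the low black rest block. Using light finger pressure only, without squeezing or lifting it, tip it over across the block with your fingers, easing its top bar down all the way so that it lies level on the block and lands gently instead of toppling, then push its foot plate up until it sits flush against the edge of the block. Leave the other things where they are and finish clear of everything.

Things in the scene. Friction and masses are not known exactly. Their poses are not given: they have to be found in the camera images.
- bracket: Loose upright bare-aluminium camera bracket, 0.4-0.6 kg, 200 mm tall, alike front and back. Origin: centre of the foot's underside; z up the uprights, -x towards the rest block. Foot 90 (x) by 110 (y) by 12 (z) mm; two uprights 20 (x) by 12 (y) mm at y = -45 and 45; camera plate 10 mm thick between them, z = 60 to 105, open window above it up to the bar. Lying home: see rest_stop.
- bracket_bar (a point): Middle of the top bar: round steel, 12 mm in diameter, 78 mm free length along the bracket's y axis between the uprights, at x = 0, z = 190 mm of the bracket. When the bracket lies on the block, the bar's centre is 45 mm above the table, some 50 to 90 mm beyond the block's -x side, nothing under it.
- bracket_toe (a point): Middle of the lower front edge of the foot (x = -45, z = 0 mm of the bracket). It stays on the table: pushed over, the bracket pivots on this edge, and past about 30 degrees of lean it would topple of itself. At the start it is 15 to 40 mm further from the block than when the bracket lies home; the bracket is up to 0.1 rad and 10 mm sideways from square to the block.
- rest: Fixed black rest block with rubber top, 90 (x) by 150 (y) by 35 (z) mm, a small screw tab 8 mm high on each y side. Origin: centre of its underside. Its -x side faces roughly the robot's right (-y), its +x side is the stop for the foot. The bracket's uprights come to lie on its top, the bracket within 20 mm of its middle sideways.
- rest_stop (a point): Middle of the lower +x edge of the rest block (x = 45 mm of the block), the stop. With the bracket home the foot's upper face is flush against this side, so the bracket's origin is 12 mm beyond it (+x of the block) and 45 mm above the table, the bracket's z axis pointing along the block's -x.
- objective: Bystander: microscope objective, 34 mm in diameter, 50 mm tall, beside the block. Origin under its centre.
- oil: Bystander: small amber bottle, 34 mm in diameter, 75 mm tall. Origin under its centre.
- dish: Bystander: clear round dish, 60 mm in diameter, 14 mm tall. Origin under its centre.
- post: Bystander: steel optical post on a round foot, 32 mm foot, 100 mm tall. Origin under its centre.
- driver: Bystander: screwdriver lying on the table, 160 mm long, along its x axis.
- tube: Bystander: short black lens tube standing on end, 38 mm in diameter, 30 mm tall. Origin under its centre.
- screws: Bystander: small clear jar with a white lid, 44 mm in diameter, 50 mm tall. Origin under its centre.
Not all that is in view belongs to the job. Leave any blue look-alike of the bracket alone.

How it is judged:
By the outcome, as a careful person would: the job done as asked, in the order asked, and still so for the second after the job is handed in, with the robot touching nothing.
It also fails if it takes over 64 s, if anything falls off the work surface, if the arm or the gripper's body presses on something with over 40 N, if the wrist force passes 120 N, or if a joint passes its speed limit or range.

ROBOT

A 6-joint arm with a two-finger parallel gripper is mounted at the origin on the work surface. World frame = base frame: x ahead of the robot, y to its left, z up, the work surface at z = 0. Lengths are in m, angles in rad, forces in N, time in s.
With the tool pointing down it reaches from about 0.275 to 0.975 m from the base axis. Payload 8.4 kg.
Tool frame: the origin (TCP) lies at the very end of the fingers, on their centre line; the grasp point (between the pads) lies 19 mm behind it (grasp_offset is the distance from the TCP to the grasp point, in m); z points along the fingers, y is the line along which they close (so a half turn about z gives the same grasp; the last joint's range is limited). The gripper opens to 92 mm and grips with 3 to 60 N. Pads are 20 mm wide; open, the fingers measure 128 mm over their backs; the gripper's body (75 mm by 189 mm) begins 69 mm behind the grasp point.
Start: joints at [1.229, 0.353, 1.633, -0, 1.155, -0.002], TCP at [0.208, 0.589, 0.215] pointing down, gripper open.
Joint ranges: [-2.63, 2.63], [-0.92, 2.1], [0.06, 2.66], [-1.3, 4.44], [0, 2.69], [-3.02, 3.02]. Speed limits (rad/s): [2.22, 2.22, 2.79, 3.14, 3.14, 3.14].

INTERFACE

Orientations are given as a unit quaternion [w, x, y, z].
In Python, from plant import read_state, get_image, camera_params, finish_job, grasp_offset gives the robot as it stands. The module is installed in compiled form; this text tells all that it offers.
- The arm moves only by the tool move_arm, never from a script. Its argument "plan" is a list of rows, each an object of numbers: "hand": the opening, from 0 (shut) to 1 (fully open); "x", "y", "z": the shift along the tool's x, y, z in mm; "roll": the turn about the tool's z in degrees. In form: [{"hand": .., "x": .., "y": .., "z": .., "roll": ..}, ...]. A call has 1 to 5 rows; each row shifts and turns the commanded pose from where the row before left it, along the tool's axes as they then stand; what a row does not reach is not made up. A row lasts 1/8 s, in which the tool goes at most 62.5 mm and 10.7 degrees, less where a joint would pass 70% of its speed; a pose out of reach is approached as far as the arm can. A call with a gripper value outside its range is refused whole. The fingers move at their own pace and stop on an object; "force" is the grip in N (left out, the last holds). Time passes only in rows, so rows that do not move let the fingers close. It gives the time, the measured TCP pose, the force, the opening and the grip force at its end, in the units of the state.
- read_state(): the state, without advancing time (a new reading comes with each control period).
- get_image(name): name is "scene" or "side" or "wrist"; returns the picture (420x560x3 uint8, blue, green, red); there is no depth.
- camera_params(name): a dict with "intrinsics" (3x3 intrinsics, pixels), "R" (3x3) and "t" (3): a world point X has camera coordinates R X + t. Camera axes: x right, y down, z forward; pixel columns grow to the right and rows downward; lengths in m; the calibration is good to about 2 mm. A picture is of the moment at which its call begins: read the wrist's pose just before it. camera_params takes no time and is no camera call; for the wrist camera it gives the pose at the moment of the call.
- finish_job(): hands the job in; it is judged then, once.
The state is a dict: "t": time; "q": joint angles; "qd": joint speeds; "joint_torque": joint torques, N m; "tcp_pos": TCP position; "ee_rot": TCP orientation; "wrist_force": force on the tool from outside, world axes, zero at the start; "wrist_torque": the same for the moment, N m; "grip_width": finger opening in m; "gripper_force": force on a finger pad.
Only numpy, scipy, OpenCV 4.12 (cv2) and the standard library are available. Lean on these libraries where they do the work, as an engineer would, in place of code of your own. Each camera call takes 0.05 s, during which the arm holds its last target. There are 200 camera calls.

## Working session

There is one attempt and no reset: what is moved stays moved. The work goes in short steps, Python scripts to look and compute and a tool call to move; the robot and the scene stay as the last step left them, time stands still between calls to the robot, and variables do not carry over. Pictures are saved under pics/ and viewed, at most 10 in all, crops included, and the job is handed in when it is done.

Besides the shell and the picture viewer there is one more tool, called after ">>>" as name([rows], argument=value, ...), one row to a line, values as JSON. move_arm: Moves the arm, as the interface text tells. Its arguments: {"type":"object","properties":{"plan":{"type":"array"},"force":{"type":"number"}},"required":["plan"]}

```bash
mkdir -p pics
python3 - <<'E'
from plant import *
import cv2,numpy as np
s=read_state();print({k:np.round(v,3).tolist() for k,v in s.items()},grasp_offset)
for n in("scene","side"):
    cv2.imwrite(f"pics/{n}0.png",get_image(n));p=camera_params(n);print(n,np.round(p["intrinsics"],1).tolist(),np.round(p["R"],3).tolist(),np.round(-p["R"].T@p["t"],3))
E
```

```text
{'t': 0.0, 'q': [1.229, 0.354, 1.634, 0.0, 1.155, -0.002], 'qd': [0.001, -0.0, -0.0, -0.001, -0.003, -0.001], 'joint_torque': [0.0, -59.383, -33.422, 0.07, 0.023, -0.0], 'tcp_pos': [0.208, 0.589, 0.214], 'ee_rot': [-0.0, 0.169, 0.986, -0.001], 'wrist_force': [-0.512, -0.656, -0.195], 'wrist_torque': [-0.021, -0.025, -0.001], 'gripper_force': 0.0, 'grip_width': 0.092} 0.0187
scene [[430.5, 0.0, 278.8], [0.0, 430.5, 207.4], [0.0, 0.0, 1.0]] [[0.629, 0.778, -0.007], [0.659, -0.537, -0.526], [-0.413, 0.327, -0.85]] [ 1.035 -0.355  1.043]
side [[449.6, 0.0, 282.0], [0.0, 449.6, 212.0], [0.0, 0.0, 1.0]] [[0.975, -0.223, 0.019], [-0.156, -0.741, -0.653], [0.16, 0.633, -0.757]] [ 0.378 -0.868  1.19 ]
```

View pics/scene0.png

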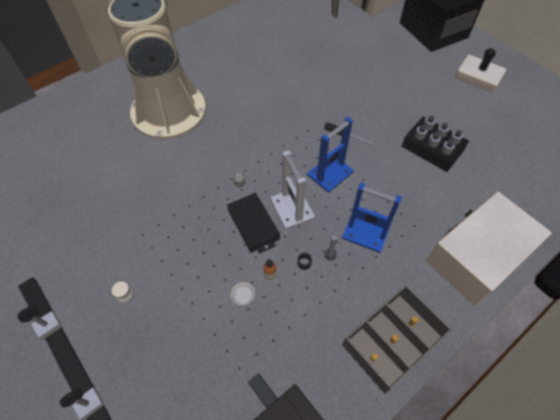

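View pics/side0.png

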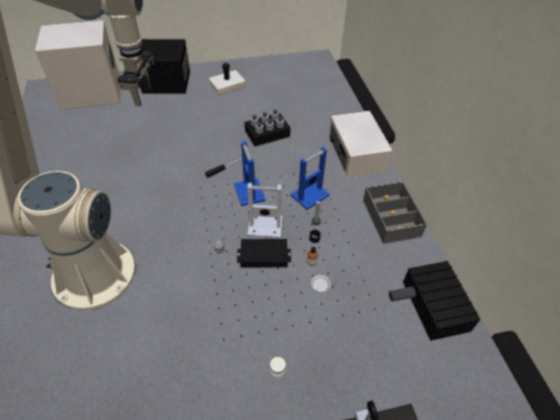

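The bracket (bare aluminium) stands at scene (293,190) and side (265,210). The block is at scene (253,222) and side (264,252), with blue look-alikes at scene (333,155) and (375,215). I'll enlarge the views to measure.

Run:
```python
import cv2,numpy as np
a=cv2.imread("pics/scene0.png")[140:265,215:350];b=cv2.imread("pics/side0.png")[170:280,205:335]
a=cv2.resize(a,(400*1,370),interpolation=cv2.INTER_CUBIC);b=cv2.resize(b,(400,338),interpolation=cv2.INTER_CUBIC)
o=np.zeros((370,800,3),np.uint8);o[:,:400]=a;o[:338,400:]=b
cv2.imwrite("pics/crop.png",cv2.convertScaleAbs(o,alpha=1.4,beta=15))
```

```text
(no output)
```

View pics/crop.png

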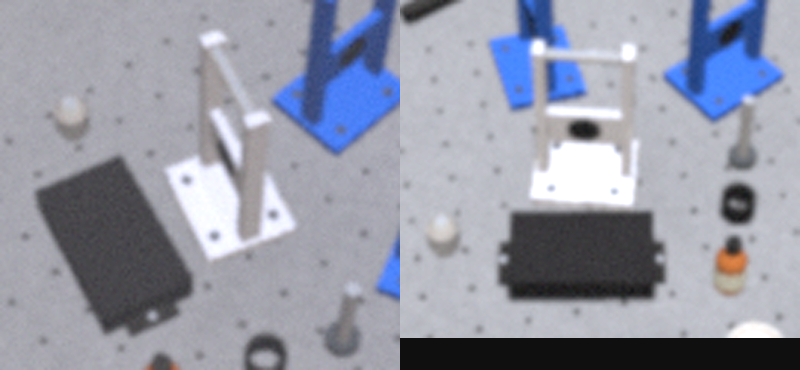

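```bash
cat > h.py <<'E'
import numpy as np,cv2
from plant import *
def ray(n,u,v,z,p=None):
    p=p or camera_params(n);c=-p["R"].T@p["t"];d=p["R"].T@np.linalg.inv(p["intrinsics"])@[u,v,1]
    return c+d*(z-c[2])/d[2]
def proj(n,X,p=None):
    p=p or camera_params(n);x=p["intrinsics"]@(p["R"]@np.array(X)+p["t"]);return x[:2]/x[2]
E
python3 - <<'E'
from h import *
S=lambda u,v:("scene",215+u/2.963,140+v/2.96)
D=lambda u,v:("side",205+(u-400)/3.077,170+v/3.073)
for name,z,pts in [("block top",.035,[S(37,192),S(121,157),S(190,277),S(105,318),D(512,212),D(652,212),D(655,285),D(510,285)]),
 ("upright tops",.2,[S(213,38),S(257,119),D(539,46),D(628,50)]),
 ("foot top",.012,[S(167,170),S(213,255),S(296,225),D(531,196),D(634,199)]),
 ("knob top",.045,[S(70,100),D(442,225)]),("post",0.1,[S(351,290),D(749,100)]),("tube",.03,[S(266,350),D(739,193)])]:
    print(name);[print(q[0],np.round(ray(*q,z)[:2],4)) for q in pts]
E
```

```text
block top
scene [ 0.4497 -0.0731]
scene [0.468  0.0115]
scene [ 0.6099 -0.019 ]
scene [ 0.5945 -0.1027]
side [0.4678 0.0123]
side [ 0.611  -0.0182]
side [ 0.5928 -0.1085]
side [ 0.4506 -0.078 ]
upright tops
scene [0.514  0.0848]
scene [0.6011 0.0591]
side [0.5154 0.0857]
side [0.6008 0.0622]
foot top
scene [0.4951 0.0451]
scene [0.5957 0.0197]
scene [0.6199 0.1006]
side [0.4931 0.047 ]
side [0.6007 0.0199]
knob top
scene [0.3897 0.0099]
side [0.394  0.0031]
post
scene [0.7315 0.0554]
side [0.733  0.0579]
tube
scene [ 0.7055 -0.0114]
side [ 0.7086 -0.0091]
```

The block and bracket agree between both views. The stop's middle is near (0.539,-0.003), the bar's middle near (0.558,0.073) and the toe near (0.546,0.032). Next I move above the bracket, high enough to clear everything.

>>> move_arm([
  {"hand": 0.6, "x": 0, "y": 0, "z": -45, "roll": -4.4},
  {"hand": 0.4, "x": -20, "y": -15, "z": -45, "roll": 0},
  {"hand": 0.4, "x": -35, "y": -26, "z": 0, "roll": 0},
  {"hand": 0.4, "x": -35, "y": -26, "z": 0, "roll": 0},
  {"hand": 0.4, "x": -35, "y": -26, "z": 0, "roll": 0},
])

```text
t: 0.72
tcp_pos: [0.3054, 0.4657, 0.3044]
ee_rot: [-0.0, 0.131, 0.991, -0.0]
wrist_force: [-0.2, -0.7, -0.2]
grip_width: 0.0441
gripper_force: 0.0
```

>>> move_arm([
  {"hand": 0.4, "x": -35, "y": -26, "z": 0, "roll": 0},
  {"hand": 0.4, "x": -35, "y": -26, "z": 0, "roll": 0},
  {"hand": 0.4, "x": -35, "y": -26, "z": 0, "roll": 0},
  {"hand": 0.4, "x": -35, "y": -26, "z": 0, "roll": 0},
  {"hand": 0.4, "x": -35, "y": -26, "z": 0, "roll": 0},
])

```text
t: 1.35
tcp_pos: [0.4406, 0.2946, 0.3043]
ee_rot: [-0.0, 0.131, 0.991, -0.0]
wrist_force: [-0.1, 0.2, 0.4]
grip_width: 0.0365
gripper_force: 0.0
```

>>> move_arm([
  {"hand": 0.4, "x": -35, "y": -26, "z": 0, "roll": 0},
  {"hand": 0.4, "x": -35, "y": -26, "z": 0, "roll": 0},
  {"hand": 0.4, "x": -35, "y": -26, "z": 0, "roll": 0},
  {"hand": 0.4, "x": -35, "y": -26, "z": 0, "roll": 0},
  {"hand": 0.4, "x": 0, "y": 0, "z": 0, "roll": 0},
])

```text
t: 1.98
tcp_pos: [0.5493, 0.1571, 0.304]
ee_rot: [-0.0, 0.133, 0.991, -0.0]
wrist_force: [-0.7, 0.3, -0.1]
grip_width: 0.0366
gripper_force: 0.0
```

```bash
cat > look.py <<'E'
import sys
from h import *
s=read_state();print({k:np.round(s[k],4).tolist() for k in("t","q","tcp_pos","ee_rot","wrist_force","grip_width","gripper_force")})
n,f=sys.argv[1:3];im=get_image(n)
if len(sys.argv)>3:
    a,b,c,d,k=map(int,sys.argv[3:]);im=cv2.resize(im[b:d,a:c],None,fx=k,fy=k,interpolation=cv2.INTER_CUBIC)
cv2.imwrite(f"pics/{f}.png",im)
E
python3 look.py wrist w1
```

```text
{'t': 1.975, 'q': [0.2762, 0.1959, 1.6441, -0.0005, 1.3023, -1.0283], 'tcp_pos': [0.5493, 0.1571, 0.304], 'ee_rot': [-0.0002, 0.1327, 0.9912, -0.0004], 'wrist_force': [-0.6509, 0.2502, -0.0987], 'grip_width': 0.0366, 'gripper_force': 0.0}
```

View pics/w1.png

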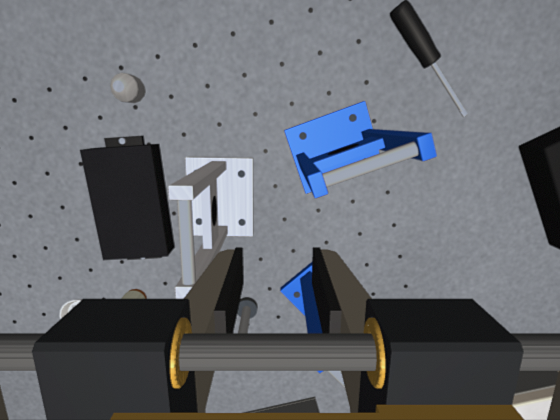

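The wrist view shows the bracket's bar from (180,190) to (183,290), the block at (130,200), and the two fingers with black pads at (230,260) and (320,260). I zoom in on the fingers.

```bash
python3 -c "
import cv2
im=cv2.imread('pics/w1.png')[235:375,170:400];cv2.imwrite('pics/w1c.png',cv2.convertScaleAbs(cv2.resize(im,None,fx=3.4,fy=3.4,interpolation=2),alpha=2,beta=20))"
```

```text
(no output)
```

View pics/w1c.png

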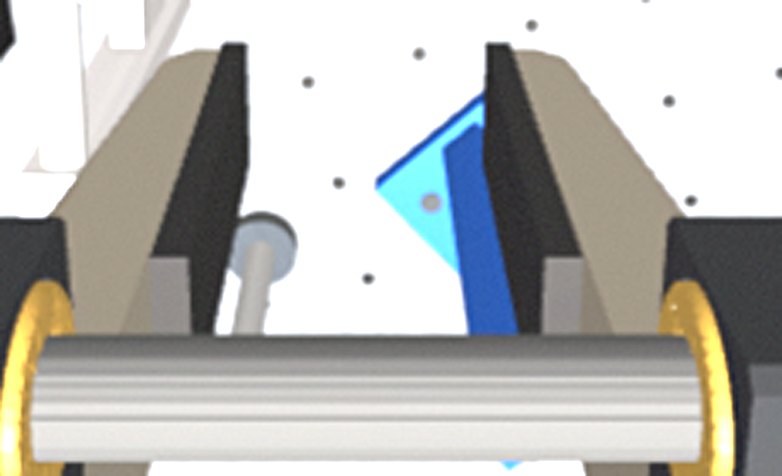

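Run:
```python
from h import *
from scipy.spatial.transform import Rotation as R
s=read_state();w=s["ee_rot"];M=R.from_quat([w[1],w[2],w[3],w[0]]).as_matrix();p=camera_params("wrist")
c=-p["R"].T@p["t"];print("cam in tool mm",np.round(M.T@(c-s["tcp_pos"])*1e3,1), "axes in tool\n",np.round(p["R"]@M,2))
f=lambda X:np.round((proj("wrist",s["tcp_pos"]+M@(np.array(X)/1e3),p)-[170,235])*3.4)
for x in(-10,10):
  for y in (-18.3,-24.3,18.3):
    print(x,y,[(z,*f([x,y,z])) for z in(0,-20,-38,-50,-60)])
# triangulation-free test: ledge corner px -> at tool x=+-10 plane
for u,v in[(150,258),(190,258),(222,45),(247,45),(222,300)]:
  d=M.T@p["R"].T@np.linalg.inv(p["intrinsics"])@[u/3.4+170,v/3.4+235,1];c0=M.T@(c-s["tcp_pos"])*1e3
  for x in(-10,10): k=(x-c0[0])/d[0];print((u,v),x,np.round(c0+d*k,1))
```

```text
cam in tool mm [  73.5    0.  -171.6] axes in tool
 [[-0.    1.   -0.  ]
 [-0.97 -0.   -0.26]
 [-0.26  0.    0.97]]
-10 -18.3 [(0, np.float64(250.0), np.float64(155.0)), (-20, np.float64(237.0), np.float64(216.0)), (-38, np.float64(223.0), np.float64(286.0)), (-50, np.float64(211.0), np.float64(341.0)), (-60, np.float64(199.0), np.float64(395.0))]
-10 -24.3 [(0, np.float64(213.0), np.float64(155.0)), (-20, np.float64(196.0), np.float64(216.0)), (-38, np.float64(176.0), np.float64(286.0)), (-50, np.float64(161.0), np.float64(341.0)), (-60, np.float64(145.0), np.float64(395.0))]
-10 18.3 [(0, np.float64(478.0), np.float64(155.0)), (-20, np.float64(491.0), np.float64(216.0)), (-38, np.float64(506.0), np.float64(285.0)), (-50, np.float64(518.0), np.float64(341.0)), (-60, np.float64(529.0), np.float64(395.0))]
10 -18.3 [(0, np.float64(247.0), np.float64(37.0)), (-20, np.float64(233.0), np.float64(87.0)), (-38, np.float64(217.0), np.float64(144.0)), (-50, np.float64(205.0), np.float64(189.0)), (-60, np.float64(192.0), np.float64(234.0))]
10 -24.3 [(0, np.float64(209.0), np.float64(37.0)), (-20, np.float64(190.0), np.float64(87.0)), (-38, np.float64(169.0), np.float64(144.0)), (-50, np.float64(153.0), np.float64(189.0)), (-60, np.float64(136.0), np.float64(234.0))]
10 18.3 [(0, np.float64(481.0), np.float64(37.0)), (-20, np.float64(495.0), np.float64(87.0)), (-38, np.float64(511.0), np.float64(143.0)), (-50, np.float64(523.0), np.float64(189.0)), (-60, np.float64(536.0), np.float64(233.0))]
(150, 258) -10 [-10.  -28.9 -31.3]
(150, 258) 10 [ 10.  -21.9 -64.9]
(190, 258) -10 [-10.  -23.5 -31.3]
(190, 258) 10 [ 10.  -17.8 -64.9]
(222, 45) -10 [-10.  -28.7  49.7]
(222, 45) 10 [ 10.  -21.8  -3.3]
(247, 45) -10 [-10.  -23.6  49.7]
(247, 45) 10 [ 10.  -18.   -3.3]
(222, 300) -10 [-10.  -18.  -41.3]
(222, 300) 10 [ 10.  -13.7 -72.5]
```

Run:
```python
from h import *
p=camera_params("wrist");s=read_state();im=cv2.imread("pics/w1.png")
for v in(208,225,245,265,280):print(v,im[v,170:205].mean(1).astype(int).tolist())
a=ray("wrist",186.5,205,.19,p);b=ray("wrist",187,280,.19,p);print(a,b,np.arctan2(*(a-b)[[1,0]]))
x=np.array([np.cos(1.305),np.sin(1.305)]);y=np.array([x[1],-x[0]])
T=s["tcp_pos"][:2];bar=np.array([.558,.0735]);d=bar-T;print("bar rel tool y(x_b)",d@x,"tool x",d@[-x[1],x[0]])
```

```text
208 [138, 136, 133, 131, 133, 136, 134, 135, 154, 165, 167, 168, 167, 167, 167, 166, 166, 165, 161, 149, 126, 127, 191, 223, 223, 216, 218, 221, 217, 215, 216, 215, 208, 208, 208]
225 [18, 79, 138, 142, 137, 135, 132, 130, 134, 154, 165, 167, 167, 167, 167, 167, 166, 165, 165, 160, 147, 121, 133, 203, 224, 224, 218, 216, 212, 201, 208, 219, 215, 209, 208]
245 [10, 12, 6, 17, 72, 128, 135, 137, 137, 136, 148, 163, 167, 167, 167, 167, 167, 166, 166, 166, 161, 149, 126, 105, 123, 136, 135, 134, 130, 128, 121, 108, 130, 190, 213]
265 [130, 132, 133, 134, 135, 136, 134, 132, 129, 127, 127, 140, 161, 166, 166, 167, 167, 166, 166, 166, 165, 161, 150, 128, 99, 98, 105, 106, 107, 107, 108, 107, 106, 104, 103]
280 [135, 138, 140, 142, 141, 138, 135, 138, 138, 122, 107, 112, 139, 164, 166, 166, 166, 167, 167, 166, 165, 164, 159, 147, 122, 94, 93, 75, 63, 65, 66, 66, 66, 66, 66]
[0.52289434 0.08481633 0.19      ] [0.58932238 0.06220949 0.19      ] 2.813566696023089
bar rel tool y(x_b) -0.07926098792302806 tool x -0.03167484961974931
```

>>> move_arm([
  {"hand": 0.4, "x": -10, "y": -30, "z": 0, "roll": 0},
  {"hand": 0.4, "x": -10, "y": -30, "z": 0, "roll": 0},
  {"hand": 0.4, "x": -10, "y": -19, "z": 0, "roll": 0},
  {"hand": 0.4, "x": 0, "y": 0, "z": 30, "roll": 0},
  {"hand": 0.4, "x": 0, "y": 0, "z": 0, "roll": 0},
], force=3)

```text
t: 2.65
tcp_pos: [0.5546, 0.0758, 0.2728]
ee_rot: [-0.002, 0.131, 0.991, -0.0]
wrist_force: [-0.6, 0.2, 0.4]
grip_width: 0.0368
gripper_force: 0.0
```

```bash
python3 look.py wrist w2 60 80 500 420 1; python3 -c "
from h import *
s=read_state()
for y in(-18.3,18.3):
  pass
p=camera_params('wrist')
for X in [(.5575,.073,.19),(.5195,.0835,.2),(.5955,.0625,.2)]:print(proj('wrist',X,p)-[60,80])"
```

```text
{'t': 2.65, 'q': [0.1328, 0.202, 1.7051, 0.0004, 1.2387, -1.1757], 'tcp_pos': [0.5546, 0.0758, 0.2728], 'ee_rot': [-0.0021, 0.1308, 0.9914, -0.0004], 'wrist_force': [-0.5729, 0.1616, 0.3594], 'grip_width': 0.0368, 'gripper_force': 0.0}
[214.19604445 143.94323252]
[214.34288203  95.34036204]
[213.83415481 196.11731833]
```

View pics/w2.png

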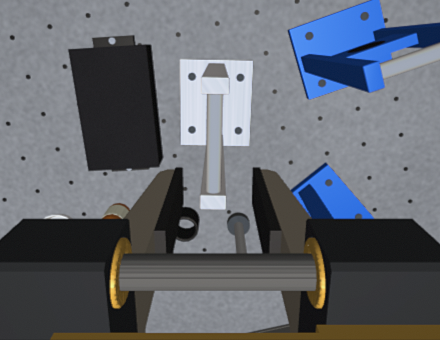

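The bar runs vertically in this view at u≈214, centred between the fingers as predicted, so I descend and narrow the straddle to about 16 mm.

>>> move_arm([
  {"hand": 0.4, "x": 0, "y": 0, "z": 40, "roll": 0},
  {"hand": 0.4, "x": 0, "y": 0, "z": 40, "roll": 0},
  {"hand": 0.4, "x": 0, "y": 0, "z": 38, "roll": 0},
  {"hand": 0.2, "x": 0, "y": 0, "z": 0, "roll": 0},
  {"hand": 0.17, "x": 0, "y": 0, "z": 0, "roll": 0},
], force=3)

```text
t: 3.32
tcp_pos: [0.5577, 0.0756, 0.1585]
ee_rot: [0.001, 0.131, 0.991, 0.0]
wrist_force: [-1.0, -0.7, 0.2]
grip_width: 0.0188
gripper_force: 0.5
```

>>> move_arm([
  {"hand": 0.17, "x": 0, "y": 0, "z": 0, "roll": 0},
])

```text
t: 3.45
tcp_pos: [0.5576, 0.0752, 0.1586]
ee_rot: [0.001, 0.131, 0.991, 0.0]
wrist_force: [-0.9, -2.1, 1.7]
grip_width: 0.0156
gripper_force: 0.8
```

>>> move_arm([
  {"hand": 0.17, "x": 0, "y": -4, "z": -1, "roll": 0},
  {"hand": 0.17, "x": 0, "y": -7, "z": -1, "roll": 0},
  {"hand": 0.17, "x": 0, "y": -8, "z": -1, "roll": 0},
  {"hand": 0.17, "x": 0, "y": -8, "z": -1, "roll": 0},
  {"hand": 0.17, "x": 0, "y": -8, "z": -1, "roll": 0},
])

```text
t: 4.08
tcp_pos: [0.5473, 0.0406, 0.1616]
ee_rot: [-0.0, 0.131, 0.991, -0.0]
wrist_force: [0.2, 0.7, 0.5]
grip_width: 0.0158
gripper_force: 0.5
```

>>> move_arm([
  {"hand": 0.17, "x": 0, "y": -8, "z": 0, "roll": 0},
  {"hand": 0.17, "x": 0, "y": -8, "z": 0, "roll": 0},
  {"hand": 0.17, "x": 0, "y": -7, "z": 0, "roll": 0},
  {"hand": 0.17, "x": 0, "y": -6, "z": 1, "roll": 0},
  {"hand": 0.17, "x": 0, "y": -4, "z": 0, "roll": 0},
])

```text
t: 4.7
tcp_pos: [0.5387, 0.009, 0.1604]
ee_rot: [-0.0, 0.131, 0.991, -0.0]
wrist_force: [0.3, 0.5, -1.2]
grip_width: 0.0158
gripper_force: 0.4
```

```bash
python3 look.py side s3 205 150 345 290 4
```

```text
{'t': 4.7, 'q': [0.0139, 0.2812, 1.8701, -0.0001, 0.9907, -1.2937], 'tcp_pos': [0.5387, 0.009, 0.1604], 'ee_rot': [-0.0002, 0.1312, 0.9914, -0.0001], 'wrist_force': [0.3449, 0.4672, -1.2226], 'grip_width': 0.0158, 'gripper_force': 0.3544}
```

View pics/s3.png

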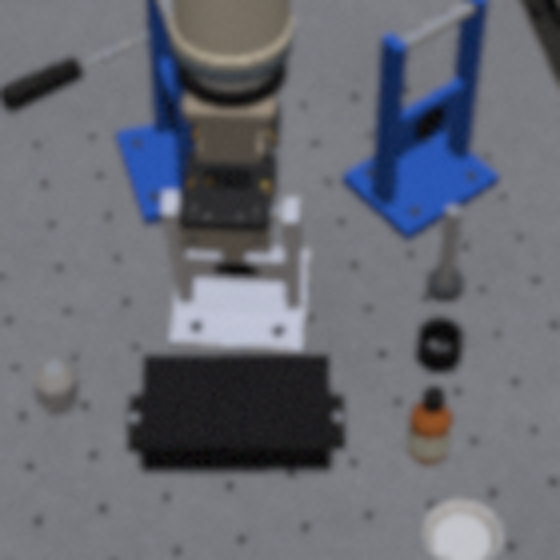

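Run:
```python
from h import *
f=lambda u,v,z:ray("side",205+u/4,150+v/4,z)[:2].round(4)
print("toe",f(170,347,0),f(306,348,0),"tops",f(171,198,.2),f(290,206,.2))
# same for the first side picture
g=lambda u,v,z:ray("side",205+(u-400)/3.077,170+v/3.073,z)[:2].round(4)
print(g(531,203,0),g(634,205,0))
```

```text
toe [0.4919 0.044 ] [0.6024 0.0194] tops [0.4977 0.028 ] [0.5825 0.002 ]
[0.4926 0.0468] [0.6012 0.0209]
```

The toe hasn't moved (mid 0.547,0.032) and the lean is about 20°. I continue along the arc.

>>> move_arm([
  {"hand": 0.17, "x": 0, "y": -6, "z": 1, "roll": 0},
  {"hand": 0.17, "x": 0, "y": -6, "z": 1.5, "roll": 0},
  {"hand": 0.17, "x": 0, "y": -6, "z": 1.5, "roll": 0},
  {"hand": 0.16, "x": 0, "y": -6, "z": 1.5, "roll": 0},
  {"hand": 0.16, "x": 0, "y": -5, "z": 1.5, "roll": 0},
])

```text
t: 5.38
tcp_pos: [0.5313, -0.0191, 0.1535]
ee_rot: [0.0, 0.131, 0.991, -0.0]
wrist_force: [-0.5, -0.1, 0.1]
grip_width: 0.0147
gripper_force: 0.2
```

>>> move_arm([
  {"hand": 0.155, "x": 0, "y": -5, "z": 2, "roll": 0},
  {"hand": 0.155, "x": 0, "y": -5, "z": 2, "roll": 0},
  {"hand": 0.155, "x": 0, "y": -5, "z": 2, "roll": 0},
  {"hand": 0.155, "x": 0, "y": -5, "z": 2, "roll": 0},
  {"hand": 0.155, "x": 0, "y": -5, "z": 2, "roll": 0},
])

```text
t: 6.0
tcp_pos: [0.5248, -0.0431, 0.1434]
ee_rot: [-0.0, 0.131, 0.991, -0.0]
wrist_force: [-0.1, 0.8, -0.2]
grip_width: 0.0143
gripper_force: 0.0
```

>>> move_arm([
  {"hand": 0.15, "x": 0, "y": -5, "z": 2, "roll": 0},
  {"hand": 0.15, "x": 0, "y": -5, "z": 2, "roll": 0},
  {"hand": 0.15, "x": 0, "y": -5, "z": 2.5, "roll": 0},
  {"hand": 0.15, "x": 0, "y": -5, "z": 2.5, "roll": 0},
  {"hand": 0.15, "x": 0, "y": -4.5, "z": 2.5, "roll": 0},
])

```text
t: 6.62
tcp_pos: [0.5184, -0.0667, 0.1319]
ee_rot: [-0.0, 0.131, 0.991, -0.0]
wrist_force: [-0.3, 0.7, 0.2]
grip_width: 0.0141
gripper_force: 0.1
```

>>> move_arm([
  {"hand": 0.145, "x": 0, "y": -4, "z": 2.5, "roll": 0},
  {"hand": 0.145, "x": 0, "y": -4, "z": 2.5, "roll": 0},
  {"hand": 0.145, "x": 0, "y": -4, "z": 3, "roll": 0},
  {"hand": 0.145, "x": 0, "y": -4, "z": 3, "roll": 0},
  {"hand": 0.145, "x": 0, "y": -3.5, "z": 3, "roll": 0},
])

```text
t: 7.25
tcp_pos: [0.5133, -0.0856, 0.1179]
ee_rot: [-0.0, 0.131, 0.991, -0.0]
wrist_force: [-1.1, -1.2, 0.4]
grip_width: 0.0131
gripper_force: 0.8
```

```bash
python3 look.py side s4 205 150 345 290 4
```

```text
{'t': 7.25, 'q': [-0.168, 0.3114, 1.9428, -0.0002, 0.8874, -1.4757], 'tcp_pos': [0.5133, -0.0856, 0.1179], 'ee_rot': [-0.0, 0.1311, 0.9914, -0.0001], 'wrist_force': [-1.0806, -1.2289, 0.43], 'grip_width': 0.0131, 'gripper_force': 0.8097}
```

View pics/s4.png

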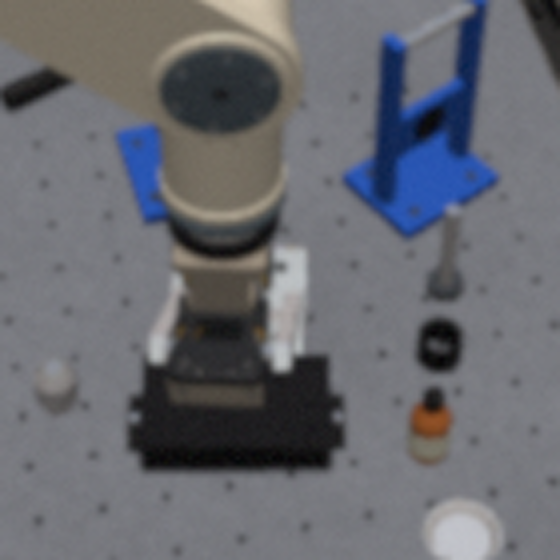

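Run:
```python
from h import *
f=lambda u,v,z:ray("side",205+u/4,150+v/4,z)
x=np.array([.2627,.9649])
for z in(.14,.15,.16):
  m=(f(158,355,z)+f(284,362,z))/2
  print(z,m.round(4),"b",((m[:2]-[.547,.032])@x).round(4))
```

```text
0.14 [ 0.513  -0.0815  0.14  ] b -0.1185
0.15 [ 0.5117 -0.089   0.15  ] b -0.126
0.16 [ 0.5104 -0.0965  0.16  ] b -0.1336
```

The lean is about 52° and still consistent with the toe in place. I continue more slowly.

>>> move_arm([
  {"hand": 0.14, "x": 0, "y": -4, "z": 3.5, "roll": 0},
  {"hand": 0.14, "x": 0, "y": -4, "z": 3.5, "roll": 0},
  {"hand": 0.14, "x": 0, "y": -4, "z": 3.5, "roll": 0},
  {"hand": 0.14, "x": 0, "y": -4, "z": 4, "roll": 0},
  {"hand": 0.14, "x": 0, "y": -4, "z": 4, "roll": 0},
])

```text
t: 7.92
tcp_pos: [0.5081, -0.1049, 0.0993]
ee_rot: [-0.0, 0.131, 0.991, -0.0]
wrist_force: [-1.5, -2.4, 0.4]
grip_width: 0.0126
gripper_force: 0.8
```

>>> move_arm([
  {"hand": 0.14, "x": 0, "y": -3, "z": 3, "roll": 0},
  {"hand": 0.14, "x": 0, "y": -2.5, "z": 3, "roll": 0},
  {"hand": 0.14, "x": 0, "y": -2.5, "z": 3.5, "roll": 0},
  {"hand": 0.14, "x": 0, "y": -3, "z": 3.5, "roll": 0},
])

```text
t: 8.43
tcp_pos: [0.5054, -0.1155, 0.0864]
ee_rot: [0.0, 0.131, 0.991, -0.0]
wrist_force: [-1.9, -3.6, 2.0]
grip_width: 0.0129
gripper_force: 1.6
```

```bash
cat > bar.py <<'E'
# bright bracket pixels in the side view near the upright tips -> lowest image row of each upright
from h import *
s=read_state();im=get_image("side");cv2.imwrite("pics/last.png",im)
print("t",round(s["t"],2),"F",s["wrist_force"].round(2),"w",round(s["grip_width"],4),"tcp",s["tcp_pos"].round(4))
g=im.min(2);m=(g>120)&(im.max(2)-g<45);m[:,:225]=0;m[:,300:]=0;m[:205]=0;m[290:]=0
n,l,st,c=cv2.connectedComponentsWithStats(m.astype(np.uint8))
x=np.array([.2627,.9649])
for i in range(1,n):
    if st[i,4]>8:
        v=st[i,1]+st[i,3];u=np.mean(np.where((l==i)[v-1])[0]) if 0 else np.mean(np.where((l==i)[v-1])[0]) 
        u=np.mean(np.nonzero(l[v-1]==i)[0]);print(st[i].tolist(),"tip px",u,v,end=" ")
        for z in(.06,.1,.14):print(z,((ray("side",u,v,z)[:2]-[.547,.032])@x).round(3),end="; ")
        print()
E
python3 bar.py
```

```text
t 8.43 F [-1.87 -3.64  2.02] w 0.0129 tcp [ 0.5054 -0.1155  0.0864]
[225, 205, 18, 36, 198] tip px 229.0 241 0.06 -0.069; 0.1 -0.099; 0.14 -0.129; 
[233, 205, 11, 8, 37] tip px 242.0 213 0.06 0.049; 0.1 0.015; 0.14 -0.019; 
[271, 211, 12, 47, 317] tip px 273.5 258 0.06 -0.126; 0.1 -0.154; 0.14 -0.181; 
[248, 215, 26, 8, 49] tip px 259.0 223 0.06 0.009; 0.1 -0.023; 0.14 -0.056; 
[241, 226, 11, 30, 148] tip px 243.0 256 0.06 -0.123; 0.1 -0.151; 0.14 -0.179; 
[233, 235, 4, 5, 14] tip px 235.0 240 0.06 -0.064; 0.1 -0.094; 0.14 -0.124; 
[226, 244, 9, 8, 34] tip px 230.0 252 0.06 -0.111; 0.1 -0.139; 0.14 -0.167; 
[281, 250, 19, 26, 182] tip px 294.57142857142856 276 0.06 -0.187; 0.1 -0.212; 0.14 -0.238; 
[225, 256, 13, 18, 91] tip px 235.0 274 0.06 -0.189; 0.1 -0.215; 0.14 -0.24; 
[248, 271, 9, 6, 35] tip px 250.0 277 0.06 -0.197; 0.1 -0.223; 0.14 -0.248; 
[270, 271, 9, 8, 39] tip px 272.8333333333333 279 0.06 -0.201; 0.1 -0.226; 0.14 -0.251; 
[257, 274, 10, 8, 33] tip px 262.5 282 0.06 -0.212; 0.1 -0.237; 0.14 -0.262; 
[234, 276, 6, 4, 10] tip px 236.5 280 0.06 -0.21; 0.1 -0.235; 0.14 -0.259; 
[245, 278, 9, 7, 29] tip px 250.0 285 0.06 -0.224; 0.1 -0.249; 0.14 -0.273; 
[227, 280, 6, 5, 13] tip px 230.0 285 0.06 -0.227; 0.1 -0.252; 0.14 -0.276; 
[241, 283, 3, 4, 9] tip px 242.0 287 0.06 -0.232; 0.1 -0.256; 0.14 -0.281; 
[284, 283, 5, 4, 9] tip px 286.0 287 0.06 -0.226; 0.1 -0.25; 0.14 -0.274; 
[290, 283, 10, 7, 39] tip px 297.0 290 0.06 -0.234; 0.1 -0.258; 0.14 -0.282;
```

>>> move_arm([
  {"hand": 0.14, "x": 0, "y": -2.8, "z": 3, "roll": 0},
  {"hand": 0.14, "x": 0, "y": -2.6, "z": 3.5, "roll": 0},
  {"hand": 0.14, "x": 0, "y": -2.6, "z": 3.5, "roll": 0},
  {"hand": 0.14, "x": 0, "y": -2.5, "z": 3.5, "roll": 0},
])

```text
t: 8.98
tcp_pos: [0.5025, -0.1254, 0.0727]
ee_rot: [-0.0, 0.131, 0.991, 0.0]
wrist_force: [-0.6, -1.5, -1.1]
grip_width: 0.0131
gripper_force: 0.5
```

>>> move_arm([
  {"hand": 0.14, "x": 0, "y": -2.3, "z": 3.5, "roll": 0},
  {"hand": 0.14, "x": 0, "y": -2.2, "z": 3.5, "roll": 0},
  {"hand": 0.14, "x": 0, "y": -2.2, "z": 3.7, "roll": 0},
  {"hand": 0.14, "x": 0, "y": -2.1, "z": 3.8, "roll": 0},
])

```text
t: 9.48
tcp_pos: [0.5003, -0.134, 0.0583]
ee_rot: [-0.0, 0.131, 0.991, -0.0]
wrist_force: [-0.9, -1.2, -0.8]
grip_width: 0.0129
gripper_force: 0.7
```

```bash
python3 bar.py | grep -E "^t|tip px 2(4|7)[0-9.]+ 2(5|6)"
```

```text
t 9.47 F [-0.91 -1.24 -0.77] w 0.0129 tcp [ 0.5003 -0.134   0.0583]
[271, 213, 12, 56, 320] tip px 274.0 269 0.06 -0.165; 0.1 -0.192; 0.14 -0.218; 
[241, 237, 10, 29, 128] tip px 243.0 266 0.06 -0.16; 0.1 -0.186; 0.14 -0.213;
```

The lean is about 75°, the toe is still in place and the forces are about 1 N. The last part goes slower.

>>> move_arm([
  {"hand": 0.135, "x": 0, "y": -1.5, "z": 3, "roll": 0},
  {"hand": 0.132, "x": 0, "y": -1.4, "z": 3, "roll": 0},
  {"hand": 0.132, "x": 0, "y": -1.4, "z": 3, "roll": 0},
  {"hand": 0.132, "x": 0, "y": -1.4, "z": 3, "roll": 0},
  {"hand": 0.132, "x": 0, "y": -1.4, "z": 3, "roll": 0},
])

```text
t: 10.15
tcp_pos: [0.4986, -0.1408, 0.0434]
ee_rot: [0.0, 0.131, 0.991, -0.0]
wrist_force: [-0.4, -4.3, 0.4]
grip_width: 0.0122
gripper_force: 2.0
```

```bash
python3 bar.py | grep -E "^t|tip px 2(4|7)[0-9.]+ 2(5|6|7)"
```

```text
t 10.15 F [-0.44 -4.33  0.41] w 0.0122 tcp [ 0.4986 -0.1408  0.0434]
[271, 215, 12, 64, 355] tip px 278.0 279 0.06 -0.2; 0.1 -0.225; 0.14 -0.25; 
[225, 243, 26, 33, 259] tip px 243.0 276 0.06 -0.195; 0.1 -0.22; 0.14 -0.246;
```

>>> move_arm([
  {"hand": 0.132, "x": 0, "y": -1.6, "z": 3, "roll": 0},
  {"hand": 0.132, "x": 0, "y": -1.4, "z": 3, "roll": 0},
  {"hand": 0.132, "x": 0, "y": -1.3, "z": 3, "roll": 0},
  {"hand": 0.132, "x": 0, "y": -1.2, "z": 3, "roll": 0},
  {"hand": 0.132, "x": 0, "y": -1.1, "z": 3, "roll": 0},
])

```text
t: 10.82
tcp_pos: [0.4967, -0.1471, 0.0283]
ee_rot: [-0.0, 0.131, 0.991, 0.0]
wrist_force: [-0.7, -0.7, -1.0]
grip_width: 0.0123
gripper_force: 0.7
```

```bash
python3 bar.py | grep -E "^t|tip px 2(4|7)[0-9.]+ 2(5|6|7|8)"
```

```text
t 10.82 F [-0.72 -0.67 -0.98] w 0.0123 tcp [ 0.4967 -0.1471  0.0283]
[246, 217, 37, 60, 363] tip px 273.0 277 0.06 -0.194; 0.1 -0.219; 0.14 -0.245; 
[241, 284, 4, 4, 9] tip px 244.0 288 0.06 -0.235; 0.1 -0.259; 0.14 -0.283;
```

>>> move_arm([
  {"hand": 0.132, "x": 0, "y": -0.9, "z": 2.5, "roll": 0},
  {"hand": 0.132, "x": 0, "y": -0.8, "z": 2.5, "roll": 0},
  {"hand": 0.132, "x": 0, "y": -0.7, "z": 2.5, "roll": 0},
  {"hand": 0.132, "x": 0, "y": -0.6, "z": 2.5, "roll": 0},
  {"hand": 0.132, "x": 0, "y": -0.6, "z": 2.5, "roll": 0},
])

```text
t: 11.5
tcp_pos: [0.496, -0.1507, 0.016]
ee_rot: [0.0, 0.131, 0.991, -0.0]
wrist_force: [-0.7, -3.5, -2.2]
grip_width: 0.0122
gripper_force: 1.7
```

>>> move_arm([
  {"hand": 0.132, "x": 0, "y": -0.5, "z": 2, "roll": 0},
  {"hand": 0.132, "x": 0, "y": -0.5, "z": 2, "roll": 0},
  {"hand": 0.132, "x": 0, "y": -0.3, "z": 1.5, "roll": 0},
  {"hand": 0.132, "x": 0, "y": 0, "z": 0, "roll": 0},
])

```text
t: 12.0
tcp_pos: [0.4955, -0.1518, 0.0105]
ee_rot: [-0.0, 0.131, 0.991, 0.0]
wrist_force: [-1.2, -2.1, -1.0]
grip_width: 0.0123
gripper_force: 1.5
```

```bash
python3 bar.py | head -1; python3 look.py side s5 205 150 345 290 4
```

```text
t 12.0 F [-1.2  -2.1  -1.02] w 0.0123 tcp [ 0.4955 -0.1518  0.0105]
{'t': 12.05, 'q': [-0.3001, 0.4818, 2.0041, 0.0, 0.6558, -1.6079], 'tcp_pos': [0.4955, -0.1518, 0.0106], 'ee_rot': [-0.0, 0.1311, 0.9914, 0.0], 'wrist_force': [-0.6807, -3.1471, -1.0997], 'grip_width': 0.0121, 'gripper_force': 1.5178}
```

View pics/s5.png

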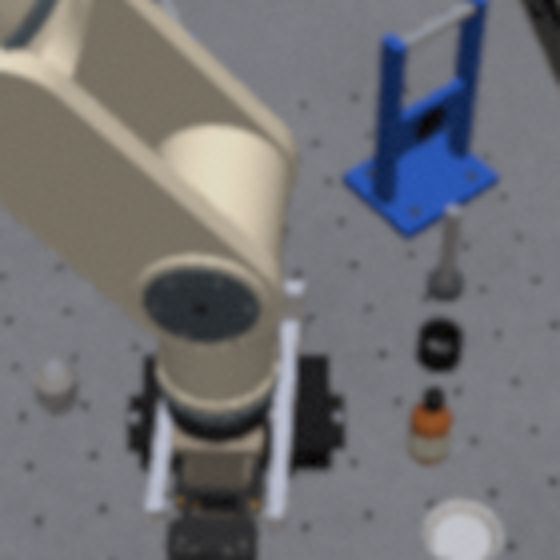

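The bracket is lying across the block with its tips at (157,505) and (277,515). I lower 3 mm more to be sure it is unloaded.

>>> move_arm([
  {"hand": 0.132, "x": 0, "y": 0, "z": 1, "roll": 0},
  {"hand": 0.132, "x": 0, "y": 0, "z": 1, "roll": 0},
  {"hand": 0.132, "x": 0, "y": -0.3, "z": 1, "roll": 0},
  {"hand": 0.132, "x": 0, "y": -0.3, "z": 1, "roll": 0},
  {"hand": 0.132, "x": 0, "y": -0.3, "z": 0, "roll": 0},
])

```text
t: 12.72
tcp_pos: [0.4952, -0.1525, 0.0065]
ee_rot: [-0.0, 0.131, 0.991, 0.0]
wrist_force: [0.1, -1.2, -0.9]
grip_width: 0.012
gripper_force: 0.4
```

```bash
python3 bar.py|head -1
```

```text
t 12.72 F [ 0.15 -1.24 -0.92] w 0.012 tcp [ 0.4952 -0.1525  0.0065]
```

>>> move_arm([
  {"hand": 0.15, "x": 0, "y": 0, "z": 0, "roll": 0},
  {"hand": 0.2, "x": 0, "y": 0, "z": 0, "roll": 0},
  {"hand": 0.35, "x": 0, "y": 0, "z": 0, "roll": 0},
  {"hand": 0.35, "x": 0, "y": 0, "z": 0, "roll": 0},
  {"hand": 0.35, "x": 0, "y": 0, "z": 0, "roll": 0},
])

```text
t: 13.4
tcp_pos: [0.4954, -0.1527, 0.0066]
ee_rot: [0.0, 0.131, 0.991, -0.0]
wrist_force: [-1.0, 0.6, 0.2]
grip_width: 0.0323
gripper_force: 0.0
```

>>> move_arm([
  {"hand": 0.35, "x": 0, "y": 0, "z": -30, "roll": 0},
  {"hand": 0.35, "x": 0, "y": 0, "z": -40, "roll": 0},
  {"hand": 0.35, "x": 0, "y": 0, "z": -60, "roll": 0},
  {"hand": 0.35, "x": 0, "y": 0, "z": -60, "roll": 0},
  {"hand": 0.35, "x": 0, "y": 0, "z": -60, "roll": 0},
])

```text
t: 14.02
tcp_pos: [0.4949, -0.1525, 0.2587]
ee_rot: [0.0, 0.131, 0.991, -0.0]
wrist_force: [0.8, -1.1, -0.5]
grip_width: 0.0324
gripper_force: 0.0
```

Run:
```python
from h import *
for q in[(323,140),(349,122),(362,188),(398,198)]:print("blue tops",q,ray("scene",*q,.2).round(3))
im=get_image("scene");cv2.imwrite("pics/sc2.png",im);im=get_image("wrist");cv2.imwrite("pics/w3.png",im)
s=read_state();print(s["tcp_pos"],s["grip_width"],s["wrist_force"].round(1))
# bounding boxes of blue in world: foot
a=cv2.imread("pics/scene0.png").astype(int);m=((a[:,:,0]-a[:,:,2])>70).astype(np.uint8)
n,l,st,c=cv2.connectedComponentsWithStats(m)
for i in range(1,n):
    if st[i,4]>100:
        vu=np.argwhere(l==i);P=np.array([ray("scene",u,v,.01)[:2] for v,u in vu[vu[:,0]>c[i][1]]]);print(st[i],"foot-part min",P.min(0).round(3),P.max(0).round(3))
x=np.array([.209,.978]);T=np.array([.5536,.0655])
```

```text
blue tops (323, 140) [0.54  0.183 0.2  ]
blue tops (349, 122) [0.537 0.276 0.2  ]
blue tops (362, 188) [0.708 0.155 0.2  ]
blue tops (398, 198) [0.781 0.2   0.2  ]
[ 0.49859816 -0.15367891  0.26328517] 0.032090426889602876 [ 0.6 -0.3  0.5]
[308 160  45  31 651] foot-part min [0.502 0.181] [0.58  0.268]
[357 207  32  13 126] foot-part min [0.711 0.225] [0.752 0.255]
[343 218  45  34 872] foot-part min [0.71  0.117] [0.807 0.213]
```

>>> move_arm([
  {"hand": 0.65, "x": 0, "y": 40, "z": 0, "roll": 0},
  {"hand": 0.65, "x": 0, "y": 46, "z": 0, "roll": 0},
  {"hand": 0.65, "x": 0, "y": 46, "z": 0, "roll": 0},
  {"hand": 0.65, "x": 0, "y": 46, "z": 0, "roll": 0},
  {"hand": 0.65, "x": 0, "y": 45, "z": 0, "roll": 0},
])

```text
t: 14.75
tcp_pos: [0.5531, 0.0641, 0.2558]
ee_rot: [-0.0, 0.131, 0.991, -0.0]
wrist_force: [1.2, -0.5, 0.8]
grip_width: 0.0597
gripper_force: 0.0
```

>>> move_arm([
  {"hand": 0.65, "x": 0, "y": 0, "z": 0, "roll": 10},
  {"hand": 0.65, "x": 0, "y": 0, "z": 0, "roll": 10},
  {"hand": 0.65, "x": 0, "y": 0, "z": 0, "roll": 10},
  {"hand": 0.65, "x": 0, "y": 0, "z": 0, "roll": 10},
  {"hand": 0.65, "x": 0, "y": 0, "z": 0, "roll": 10},
])

```text
t: 15.38
tcp_pos: [0.5528, 0.0627, 0.2556]
ee_rot: [-0.0, 0.54, 0.842, -0.0]
wrist_force: [-0.8, -1.0, -0.5]
grip_width: 0.0595
gripper_force: 0.0
```

>>> move_arm([
  {"hand": 0.65, "x": 0, "y": 0, "z": 0, "roll": 10},
  {"hand": 0.65, "x": 0, "y": 0, "z": 0, "roll": 10},
  {"hand": 0.65, "x": 0, "y": 0, "z": 0, "roll": 10},
  {"hand": 0.65, "x": 0, "y": 0, "z": 0, "roll": 7},
  {"hand": 0.65, "x": 0, "y": 0, "z": 0, "roll": 0},
])

```text
t: 16.0
tcp_pos: [0.5529, 0.0626, 0.2558]
ee_rot: [-0.0, 0.777, 0.629, -0.0]
wrist_force: [-0.1, -0.4, 0.4]
grip_width: 0.0598
gripper_force: 0.0
```

Run:
```python
from h import *
a=cv2.resize(get_image("scene")[140:265,200:350],None,fx=2.66,fy=2.66,interpolation=2);w=get_image("wrist");s=read_state()
print(s["tcp_pos"].round(4),s["ee_rot"].round(4),s["q"].round(2),s["grip_width"]);w=cv2.resize(w,(400,300))
o=np.zeros((max(len(a),300),a.shape[1]+400,3),np.uint8);o[:len(a),:a.shape[1]]=a;o[:300,a.shape[1]:]=w
cv2.imwrite("pics/mid.png",o);cv2.imwrite("pics/w4.png",get_image("wrist"))
p=camera_params("wrist")
for X in[(.539,-.003,.035),(.547,.032,.09)]:print((proj("wrist",X,p)*[400/560,300/420]+[a.shape[1],0]).round(0))
```

```text
[0.553  0.0626 0.2561] [-2.000e-04  7.766e-01  6.300e-01 -3.000e-04] [0.11 0.21 1.73 0.   1.2  0.32] 0.05949087231018137
[597. 173.]
[597. 163.]
```

View pics/mid.png

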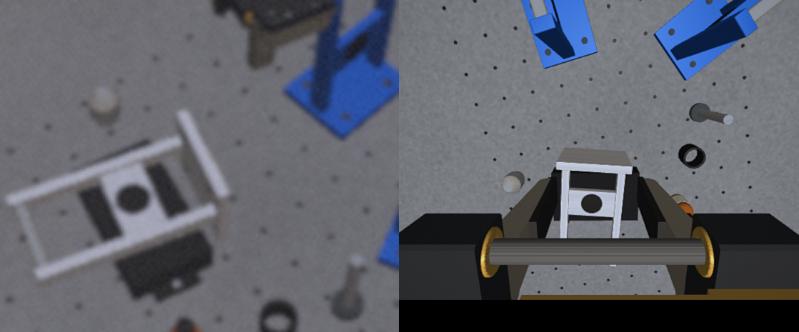

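The bracket lies level across the block, with the foot upright. In the wrist view (right half) the top of the foot runs from (556,163) to (633,166).

Run:
```python
from h import *
from scipy.spatial.transform import Rotation as R
p=camera_params("wrist");s=read_state();w=s["ee_rot"];M=R.from_quat([w[1],w[2],w[3],w[0]]).as_matrix()
for u,v in[(556,163),(633,166)]:
    P=ray("wrist",(u-399)*1.4,v*1.4,.09,p);print(P.round(4),"tool mm",(M.T@(P-s["tcp_pos"])*1e3).round(1),"from stop",((P[:2]-[.539,-.003])@[.209,.978]).round(4))
print(M.round(3))
```

```text
[0.4887 0.0439 0.09  ] tool mm [-31.7 -59.  166.3] from stop 0.0354
[0.5966 0.0164 0.09  ] tool mm [-36.2  52.2 166.2] from stop 0.031
[[ 0.207  0.978 -0.   ]
 [ 0.978 -0.207 -0.   ]
 [-0.    -0.    -1.   ]]
```

>>> move_arm([
  {"hand": 0.65, "x": 0, "y": -3, "z": 50, "roll": 0},
  {"hand": 0.65, "x": 0, "y": 0, "z": 56, "roll": 0},
  {"hand": 0.65, "x": 0, "y": 0, "z": 60, "roll": 0},
  {"hand": 0.65, "x": 0, "y": 0, "z": 50, "roll": 0},
  {"hand": 0.65, "x": 0, "y": 0, "z": 0, "roll": 0},
])

```text
t: 16.77
tcp_pos: [0.5472, 0.0629, 0.0374]
ee_rot: [-0.002, 0.777, 0.629, -0.003]
wrist_force: [-0.2, -0.8, 0.4]
grip_width: 0.0597
gripper_force: 0.0
```

>>> move_arm([
  {"hand": 0.65, "x": -4, "y": 0, "z": 0, "roll": 0},
  {"hand": 0.65, "x": -5, "y": 0, "z": 0, "roll": 0},
  {"hand": 0.65, "x": -5, "y": 0, "z": 0, "roll": 0},
  {"hand": 0.65, "x": -4, "y": 0, "z": 0, "roll": 0},
  {"hand": 0.65, "x": -3, "y": 0, "z": 0, "roll": 0},
])

```text
t: 17.4
tcp_pos: [0.5463, 0.043, 0.0412]
ee_rot: [-0.0, 0.778, 0.628, 0.001]
wrist_force: [-0.6, 7.1, 5.0]
grip_width: 0.0598
gripper_force: 3.4
```

>>> move_arm([
  {"hand": 0.65, "x": -2.5, "y": 0, "z": 0, "roll": 0},
  {"hand": 0.65, "x": -2.5, "y": 0, "z": 0, "roll": 0},
  {"hand": 0.65, "x": -2.5, "y": 0, "z": 0, "roll": 0},
  {"hand": 0.65, "x": -2.5, "y": 0, "z": 0, "roll": 0},
  {"hand": 0.65, "x": -2, "y": 0, "z": 0, "roll": 0},
])

```text
t: 18.02
tcp_pos: [0.5437, 0.032, 0.0412]
ee_rot: [-0.0, 0.778, 0.628, 0.001]
wrist_force: [-1.2, 8.2, 5.4]
grip_width: 0.0598
gripper_force: 3.9
```

>>> move_arm([
  {"hand": 0.65, "x": -1.5, "y": 0, "z": -1, "roll": 0},
  {"hand": 0.65, "x": -2, "y": 0, "z": 0, "roll": 0},
  {"hand": 0.65, "x": -1.5, "y": 0, "z": 0, "roll": 0},
  {"hand": 0.65, "x": -1, "y": 0, "z": 0, "roll": 0},
  {"hand": 0.65, "x": -1, "y": 0, "z": 0, "roll": 0},
])

```text
t: 18.65
tcp_pos: [0.542, 0.0241, 0.0416]
ee_rot: [0.0, 0.778, 0.629, 0.0]
wrist_force: [0.8, 3.4, -0.1]
grip_width: 0.0597
gripper_force: 1.7
```

Run:
```python
from h import *
s=read_state();print(s["tcp_pos"],s["wrist_force"],s["wrist_torque"]);print("from stop",(s["tcp_pos"][:2]-[.539,-.003])@[.209,.978])
cv2.imwrite("pics/w5.png",get_image("wrist"));cv2.imwrite("pics/sc5.png",get_image("scene"))
```

```text
[0.54202393 0.02414893 0.04157927] [ 0.82584552  3.44201322 -0.09009333] [ 0.39816224 -0.05210447  0.00435724]
from stop 0.027183658731987963
```

Sliding friction is now about 3.5 N, and I continue in small steps until the stop is felt.

>>> move_arm([
  {"hand": 0.65, "x": -1, "y": 0, "z": 0, "roll": 0},
  {"hand": 0.65, "x": -1, "y": 0, "z": 0, "roll": 0},
  {"hand": 0.65, "x": -1, "y": 0, "z": 0, "roll": 0},
])

```text
t: 19.12
tcp_pos: [0.5414, 0.0212, 0.0416]
ee_rot: [0.0, 0.778, 0.629, 0.0]
wrist_force: [0.6, 2.8, -0.6]
grip_width: 0.0597
gripper_force: 1.8
```

>>> move_arm([
  {"hand": 0.65, "x": -1, "y": 0, "z": 0, "roll": 0},
  {"hand": 0.65, "x": -0.5, "y": 0, "z": 0, "roll": 0},
])

```text
t: 19.38
tcp_pos: [0.5414, 0.021, 0.0418]
ee_rot: [-0.0, 0.778, 0.629, 0.001]
wrist_force: [-0.1, 13.7, 3.1]
grip_width: 0.06
gripper_force: 6.9
```

>>> move_arm([
  {"hand": 0.65, "x": -0.6, "y": 0, "z": 0, "roll": 0},
  {"hand": 0.65, "x": -0.3, "y": 0, "z": 0, "roll": 0},
  {"hand": 0.65, "x": 0, "y": 0, "z": 0, "roll": 0},
])

```text
t: 19.75
tcp_pos: [0.5413, 0.0208, 0.042]
ee_rot: [-0.001, 0.778, 0.629, 0.001]
wrist_force: [0.9, 17.4, 2.2]
grip_width: 0.0599
gripper_force: 8.5
```

Run:
```python
from h import *
s=read_state();print(s["tcp_pos"],s["wrist_force"].round(1),s["wrist_torque"].round(2))
```

```text
[0.54130438 0.02083294 0.04197463] [ 0.9 17.4  2.2] [2.42 0.12 0.15]
```

Solid contact at 17 N, with little yaw moment. I back off, rise and check.

>>> move_arm([
  {"hand": 0.65, "x": 2, "y": 0, "z": 0, "roll": 0},
  {"hand": 0.65, "x": 8, "y": 0, "z": 0, "roll": 0},
  {"hand": 0.65, "x": 25, "y": 0, "z": 0, "roll": 0},
  {"hand": 0.65, "x": 10, "y": 0, "z": -40, "roll": 0},
  {"hand": 0.65, "x": 0, "y": 0, "z": -60, "roll": 0},
])

```text
t: 20.38
tcp_pos: [0.5489, 0.0633, 0.1411]
ee_rot: [-0.001, 0.777, 0.629, -0.002]
wrist_force: [1.7, -0.4, 0.4]
grip_width: 0.0596
gripper_force: 0.0
```

>>> move_arm([
  {"hand": 0.65, "x": 0, "y": 0, "z": -60, "roll": 0},
  {"hand": 0.65, "x": 0, "y": 0, "z": -55, "roll": 0},
  {"hand": 0.65, "x": 0, "y": 0, "z": 0, "roll": 0},
  {"hand": 0.65, "x": 0, "y": 0, "z": 0, "roll": 0},
])

```text
t: 20.88
tcp_pos: [0.5497, 0.0627, 0.256]
ee_rot: [-0.0, 0.778, 0.629, -0.0]
wrist_force: [0.8, -0.3, -0.7]
grip_width: 0.0597
gripper_force: 0.0
```

Run:
```python
from h import *
s=read_state();p=camera_params("wrist");im=get_image("wrist");cv2.imwrite("pics/w6.png",im);cv2.imwrite("pics/sc6.png",get_image("scene"))
print(s["tcp_pos"].round(4),s["wrist_force"].round(1))
# foot underside top edge (z=.09): scan along block x at several sideways offsets, report brightness profile steps
X=np.array([.209,.978]);Y=np.array([-.978,.209]);S=np.array([.539,-.003])
for o in(-.045,-.03,0,.03,.045):
    d=np.arange(-.012,.03,.0015);g=[]
    for k in d:
        u,v=proj("wrist",[*(S+k*X+o*Y),.09],p);g.append(int(im[int(round(v)),int(round(u))].mean()))
    print(o,g)
```

```text
[0.5497 0.0627 0.256 ] [ 0.8 -0.3 -0.7]
-0.045 [28, 30, 30, 30, 30, 30, 30, 30, 24, 141, 191, 194, 195, 197, 199, 201, 206, 199, 97, 96, 101, 102, 105, 101, 89, 65, 23, 7]
-0.03 [63, 63, 60, 60, 119, 118, 110, 108, 104, 155, 191, 193, 195, 197, 198, 203, 206, 199, 95, 98, 102, 101, 102, 101, 102, 102, 99, 101]
0 [30, 31, 31, 29, 31, 30, 29, 29, 22, 143, 192, 195, 195, 197, 200, 204, 207, 196, 97, 99, 103, 101, 101, 100, 102, 101, 101, 101]
0.03 [30, 29, 29, 30, 30, 31, 31, 29, 22, 143, 192, 197, 195, 198, 201, 205, 207, 193, 96, 99, 101, 100, 100, 100, 101, 102, 101, 100]
0.045 [194, 195, 194, 194, 195, 194, 195, 194, 195, 193, 196, 194, 195, 197, 201, 206, 206, 190, 97, 100, 102, 101, 100, 99, 102, 103, 100, 100]
```

```bash
python3 -c "
from plant import *
print(finish_job())"
```

```text
the job is handed in; nothing more can be done
None
```

The bracket is handed in lying level on the rest block: I eased the bar down without toppling or squeezing, then pushed the foot up against the block edge at about 17 N. The last wrist picture showed the foot parallel to the edge, within about 1 mm, and the arm finished clear of everything.

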